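Zero the burrs of the coffee grinder, set it four clicks back and clamp the dial

TASK

The coffee grinder has to be set up afresh: turn the black dial on top of it gently clockwise until the burrs meet and it goes no further, and then turn it back exactly four clicks. Leave it resting in that click and swing the lever with the red post in against the dial until it clamps it firmly, so that the setting cannot wander. Do not jam the burrs together, and leave the glass under the spout and the jar, mug and teaspoon beside the grinder where they are.

Things in the scene. Friction and masses are not known exactly. Their poses are not given: they have to be found in the camera images.
- grinder: Cream coffee grinder, 217 x 150 mm, front facing -x of its own frame; fixed. Origin: on the worktop under its middle. The flat steel top lies 206 mm above the origin. On it: dial axis at (-42, 18) mm of this frame, lever pivot at (-64, -23), a hopper with wooden lid, 80 mm wide and 62 mm high, at (62, 30). To its left, over the hob (y above 0.35 m), hangs a cooker hood from 0.68 m up.
- dial_axis (a point): Point of the dial's upright axis, level with the steel top (fixed to the grinder: it does not turn with the dial). Dial: round black grip, 44 mm wide, from 12 to 46 mm above the top, white pointer line, on a steel skirt 68 mm wide from 2 to 12 mm. 18 clicks a turn (20 deg each): each resists by up to 0.2 Nm, then pulls on by up to 0.3 Nm; let go, the dial settles in the nearest.
- dial_grip (a point): Point on that axis 35 mm above the steel top (fixed too): grip the dial here from above, fingertips clear of the skirt. Where the burrs meet differs each time and cannot be seen: 3 to 7 clicks clockwise of the start. There a lug inside the dial, 28 mm from the axis, bears on the burr stop: torque stays above 0.3 Nm; never exceed 0.8 Nm. Let go there, the dial rests at zero clicks.
- clamp_lever: Steel clamp lever on the top, right of the dial. Origin: its pivot (upright axis z), level with the steel top. x points along the arm to the red post, 78 mm away. It starts swung out by 0.43 to 0.55 rad; swung in counterclockwise from above, its rubber shoe meets the dial's skirt, and 0.09 rad further it is hard home. Stiff (5 N at the post, 8 to 12 N to clamp fully); stays where it is left.
- lever_post (a point): Centre of the top of the red round post at the lever's free end: 12 mm thick, its top 34 mm above the steel top; the lever's arm below it is 11 mm high. Can be pushed sideways from its outer side with a closed gripper. Hard home, its arm points along the grinder's own x to within 0.1 rad.
- glass: Empty tumbler, 80 mm wide, 88 mm high, standing under the spout; origin at the centre of its underside.
- coffee_jar: Coffee jar with grey lid, 91 mm wide, 185 mm high, on the worktop right of the grinder; origin at the centre of its underside.
- mug: White mug of tea, 83 mm wide, 86 mm high, on the worktop; origin at the centre of its underside.
- teaspoon: Steel teaspoon, 130 mm long, 11 mm high, lying on the worktop; origin under its middle.

How it is judged:
On the way, in this order (a step that is already met when the one before it is completed fails the run):
1. the dial is turned clockwise until the burrs meet (the lug inside it bears on the burr stop) (contact force between lug and burr_stop above 5 N), for 0.2 s.
2. the dial is turned back and rests four clicks from the stop (three clicks would be a distance of 35 mm, five 48 mm) (horizontal distance between lug and burr_stop between 0.0399 and 0.0442 m), for 0.2 s.
3. the lever's shoe clamps the dial (contact force between shoe and dial_skirt above 5 N), for 0.2 s.
At the end, for the whole second after the job is handed in: the dial rests in the fourth click from the stop (within a third of a click), the lever's shoe presses on its skirt with over 5 N, and glass, jar, mug and teaspoon stand within 30 mm of where they were (all of step 2 and contact force between shoe and dial_skirt above 5 N and distance of each of glass, coffee_jar, mug, teaspoon from where it was at the start of the episode below 0.03 m); the robot touches nothing.
It fails at once if the burrs are jammed together (over about 0.8 Nm at the stop) (contact force between lug and burr_stop above 30 N).
It fails at once if the glass, the jar, the mug or the teaspoon is knocked away (distance of any of glass, coffee_jar, mug, teaspoon from where it was at the start of the episode above 0.03 m).
It also fails if it takes over 72 s, if anything falls off the work surface, if the arm or the gripper's body presses on something with over 40 N, if the wrist force passes 120 N, or if a joint passes its speed limit or range.

ROBOT

A 6-joint arm with a two-finger parallel gripper is mounted at the origin on a cart in front of the work surface, level with it; the furniture and walls round the work are solid. World frame = base frame: x ahead of the robot, y to its left, z up, the work surface at z = 0. Lengths are in m, angles in rad, forces in N, time in s.
With the tool pointing down it reaches from about 0.35 to 0.775 m from the base axis. Payload 5.5 kg.
Tool frame: the origin (TCP) lies midway between the tips of the shut fingers; the grasp point (between the pads) lies 19 mm behind it; z points along the fingers, y is the line along which they close (so a half turn about z gives the same grasp; the last joint's range is limited). The gripper opens to 85 mm and grips with 20 to 120 N. Pads are 22 mm wide; open, the fingers measure 114 mm over their backs; the gripper's body (76 mm by 85 mm) begins 54 mm behind the grasp point. The pads swing forward as they close: fully open they stand 13 mm farther back than shut.
Start: joints at [1.121, 0.313, 0.046, 1.304, 0, 1.431], TCP at [0.175, 0.548, 0.196] pointing down, gripper open.
Joint ranges: [-2.76, 2.76], [-0.86, 1.69], [-1.03, 1.26], [-2.2, 2.34], [-1.47, 1.5], [-3.14, 3.14]. Speed limits (rad/s): [2.57, 2.57, 3.14, 3.14, 3.14, 3.14].

INTERFACE

Orientations are given as a unit quaternion [w, x, y, z].
In Python, from workcell import env gives the robot as it stands.
- The arm moves only by the tool move_arm, never from a script. Its argument "targets" is a list of rows, each a list of 3 entries, a list of its own where there are three numbers: the shift along the tool's x, y, z in mm, then the turn, a rotation vector about the tool's x, y, z in units of 10 degrees (1.0 is 10 degrees), then the closure, from -1 (fully open) to 1 (shut). In form: [[[dx, dy, dz], [ax, ay, az], gripper], ...]. A call has 1 to 5 rows; each row is the pose to reach, as a shift and turn from the pose commanded when the call began, along the tool's axes at that moment; what a row does not reach only later rows make up. A row lasts 1/8 s, in which the tool goes at most 62.5 mm and 10.7 degrees, less where a joint would pass 70% of its speed; a pose out of reach is approached as far as the arm can. A call with a gripper value outside its range is refused whole. The fingers move at their own pace and stop on an object; "squeeze" is the grip in N (left out, the last holds). Time passes only in rows, so rows that repeat a pose let the fingers close. It gives the time, the measured TCP pose, the force, the opening and the grip force at its end, in the units of the state.
- env.get_state(): the state, without advancing time (a new reading comes with each control period).
- env.read_camera(name): name is "side" or "top"; returns a dict with "pixels" (420x560x3 uint8, red, green, blue), "fovy" (degrees; the focal length in pixels is half the picture's height over the tangent of half this angle, whatever the lens; pixels are square), "cx", "cy" (the principal point, pixels), "dist_coeffs" ([k1, k2, p1, p2, k3] as OpenCV has them; the pictures are not rectified), "extrinsics" (4x4, takes a point from world to camera coordinates). Camera axes: x right, y up, looking along -z (the intrinsics and any distortion apply to the point x, -y, -z); pixel columns grow to the right and rows downward; lengths in m; the calibration is good to about 2 mm. A picture is of the moment at which its call begins. There is no depth.
- env.hand_in(): hands the job in; it is judged then, once.
Trained networks look in a picture, given as the dict that the camera call returned (one of the last four; its "shot" number tells which), for a name from the list of things; names that differ only in an ending like _2 or _b are one class to them, and where a whole thing is asked for, a point or a joint stands for the part that bears it (a point fixed in the world has none). Each returns a list of dicts, best first, with "confidence" (0 to 1); they miss things now and then, are a little off and sometimes report something else, mostly with a low value. They report only what shows in the picture. A call takes as long as a camera call.
- env.spot_in(thing, picture): "centre" ([x, y, z] in m, in world coordinates, good to about 4 mm: the middle of the surface that is visible of it).
- env.regions_of(thing, picture): "mask" (420x560 bool, what is visible of it).
- env.landmark_of(thing, picture): "centre" ([x, y, z] in m, in world coordinates, good to about 4 mm: a listed point, or the origin of a listed thing).
The state is a dict: "clock": time; "joint_pos": joint angles; "qvel": joint speeds; "tau": joint torques, N m; "tcp_pos": TCP position; "orientation": TCP orientation; "wrist_force": force on the tool from outside, world axes, zero at the start; "ft_torque": the same for the moment, N m; "finger_gap": finger opening in m; "grip_force": force on a finger pad.
Only numpy, scipy, OpenCV 4.12 (cv2) and the standard library are available. Lean on these libraries where they do the work, as an engineer would, in place of code of your own. Each camera call takes 0.05 s, during which the arm holds its last target. There are 200 camera calls.

## Working session

There is one attempt and no reset: what is moved stays moved. The work goes in short steps, Python scripts to look and compute and a tool call to move; the robot and the scene stay as the last step left them, time stands still between calls to the robot, and variables do not carry over. Pictures are saved under pics/ and viewed, at most 10 in all, crops included, and the job is handed in when it is done.

Besides the shell and the picture viewer there is one more tool, called after ">>>" in YAML: its name, and indented under it one key for each argument. move_arm: Moves the arm, as the interface text tells. Its arguments: {"type":"object","properties":{"targets":{"type":"array","items":{"type":"array"}},"squeeze":{"type":"number"}},"required":["targets"]}

```bash
mkdir -p pics; cat > h.py <<'E'
from workcell import env
import numpy as np, cv2
from scipy.spatial.transform import Rotation as R
def snap(cam,name=None):
    p=env.read_camera(cam)
    if name: cv2.imwrite(f'pics/{name}.png',p['pixels'][:,:,::-1])
    return p
def proj(p,X):
    X=np.atleast_2d(X); E=np.array(p['extrinsics']); c=X@E[:3,:3].T+E[:3,3]
    f=210/np.tan(np.radians(p['fovy'])/2); K=np.array([[f,0,p['cx']],[0,f,p['cy']],[0,0,1.]])
    c=c*[1,-1,-1]
    return cv2.projectPoints(c,np.zeros(3),np.zeros(3),K,np.array(p['dist_coeffs'],float))[0][:,0]
def ray(p,uv,z):
    E=np.array(p['extrinsics']);f=210/np.tan(np.radians(p['fovy'])/2); K=np.array([[f,0,p['cx']],[0,f,p['cy']],[0,0,1.]])
    n=cv2.undistortPoints(np.array([[uv]],float),K,np.array(p['dist_coeffs'],float))[0,0]
    d=E[:3,:3].T@np.array([n[0],-n[1],-1]); o=-E[:3,:3].T@E[:3,3]
    return o+d*(z-o[2])/d[2]
E
python3 - <<'E'
from h import *
s=env.get_state(); print(s)
for c in ['side','top']:
    p=snap(c,c+'0'); E=p['extrinsics']; print(c,-np.array(E)[:3,:3].T@np.array(E)[:3,3],p['fovy'])
    for t in ['grinder','dial_axis','dial_grip','clamp_lever','lever_post','glass','coffee_jar','mug','teaspoon']:
        print(t,[(np.round(d['centre'],4),round(d['confidence'],2)) for d in env.landmark_of(t,p)[:2]])
E
```

```text
{'clock': 0.0, 'joint_pos': array([ 1.12139066e+00,  3.14011299e-01,  4.49430613e-02,  1.30359388e+00,
       -2.41940505e-05,  1.43124484e+00]), 'qvel': array([-0.00098347, -0.00071166,  0.00147911, -0.00051956,  0.00070915,
       -0.00095548]), 'tau': array([ 1.09909910e-03, -4.80632472e+01,  2.98530650e+01,  1.95265812e-02,
        8.81304527e-05,  1.67704997e-05]), 'tcp_pos': array([0.1750594 , 0.54708165, 0.19508805]), 'orientation': array([-2.59188162e-04,  1.54307985e-01,  9.88022356e-01, -8.96248784e-04]), 'wrist_force': array([-0.19058901, -1.28183017,  0.07787859]), 'ft_torque': array([-0.00691165,  0.00264986, -0.00428702]), 'grip_force': 0.0, 'finger_gap': 0.08578879105842577}
side [ 0.01821894 -0.59659943  0.67258702] 52.153829989805004
grinder [(array([0.4842, 0.1927, 0.0023]), 0.93)]
dial_axis [(array([0.4477, 0.2146, 0.2056]), 0.69)]
dial_grip [(array([0.4481, 0.2154, 0.241 ]), 0.69)]
clamp_lever [(array([0.4175, 0.1755, 0.206 ]), 0.76)]
lever_post [(array([0.4712, 0.1212, 0.2419]), 0.52)]
glass [(array([0.4355, 0.2016, 0.0211]), 0.79)]
coffee_jar [(array([ 0.4891, -0.0466, -0.0009]), 0.79)]
mug [(array([ 0.4374, -0.1986, -0.0016]), 0.86)]
teaspoon [(array([ 0.3651, -0.0523, -0.0023]), 0.7)]
top [-0.11662305 -0.25628046  0.92184001] 52.01771060968531
grinder [(array([ 0.485 ,  0.1895, -0.0013]), 0.62)]
dial_axis [(array([0.4468, 0.2116, 0.2081]), 0.65)]
dial_grip [(array([0.4486, 0.2155, 0.2438]), 0.79)]
clamp_lever []
lever_post [(array([0.4725, 0.1293, 0.2396]), 0.56), (array([ 0.4846,  0.1895, -0.0038]), 0.42)]
glass [(array([0.4389, 0.2044, 0.0196]), 0.74)]
coffee_jar [(array([ 4.924e-01, -4.860e-02, -2.000e-04]), 0.61)]
mug [(array([ 0.436 , -0.2023,  0.0021]), 0.87)]
teaspoon [(array([ 0.3655, -0.0532,  0.0032]), 0.68)]
```

```bash
python3 - <<'E'
import cv2
from h import *
a=[]
for c in ['side','top']:
    p=snap(c); im=p['pixels'][:,:,::-1].copy()
    pts={'grip':[.4482,.2142,.241],'post':[.472,.125,.240],'piv':[.4175,.1755,.206]}
    uv=[proj(p,v)[0] for v in pts.values()]
    x0,y0=np.clip((uv[0]-[90,90]).astype(int),0,None)
    cr=cv2.resize(im[y0:y0+180,x0:x0+130+65],None,fx=2,fy=2,interpolation=cv2.INTER_CUBIC)
    for q in uv:
        cv2.drawMarker(cr,tuple(int(v) for v in (q-[x0,y0])*2),(0,0,255) if 0 else (0,255,0),cv2.MARKER_CROSS,8,1)
    print(c,x0,y0,uv); a.append(cr[:360,:390])
h=max(i.shape[0] for i in a); a=[cv2.copyMakeBorder(i,0,h-i.shape[0],0,0,0) for i in a]
cv2.imwrite('pics/c.png',np.hstack(a))
E
```

```text
side 147 50 [array([237.02951263, 140.9804644 ]), array([266.22692893, 153.08864899]), array([234.40753817, 164.26340795])]
top 114 57 [array([204.41544125, 147.32392322]), array([243.38037392, 153.51649112]), array([213.1281721 , 172.12676125])]
```

View pics/c.png

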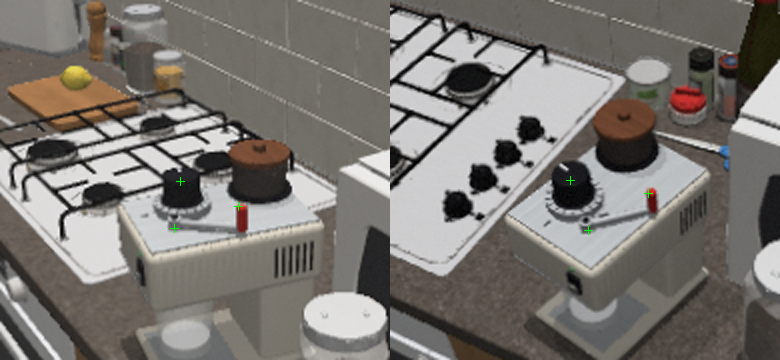

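View pics/side0.png

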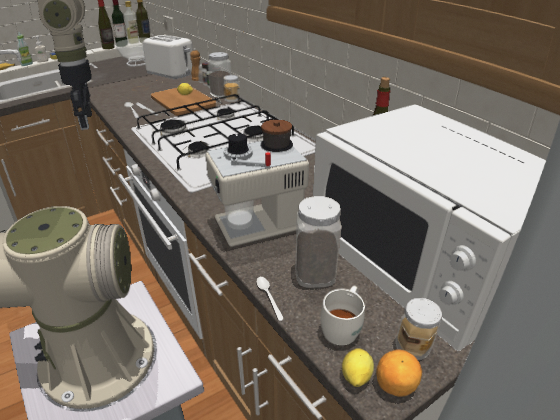

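The side crop shows the dial at about (182,185), the red post at about (241,217) and the pivot at about (172,217). The network points line up with these. The full view shows a clear path from the arm to the grinder. Next I refine the dial centre and work out the approach.

```bash
cat >> h.py <<'E'
def to(P,yaw_cw_deg=0):
    s=env.get_state(); w,x,y,z=s['orientation']; r=R.from_quat([x,y,z,w])
    return np.round(r.inv().apply(np.array(P)-s['tcp_pos'])*1000,1)
E
python3 - <<'E'
from h import *
out=[]
for c in ['side','top']:
    p=snap(c); g=cv2.cvtColor(p['pixels'],cv2.COLOR_RGB2GRAY)
    u=proj(p,[[.4482,.2142,.23]])[0].astype(int); m=np.zeros_like(g); m[u[1]-18:u[1]+15,u[0]-15:u[0]+15]=1
    # dark grip blob; compare with projected cylinder silhouette
    bl=((g<70)&(m>0)).astype(np.uint8); n,l,st,ce=cv2.connectedComponentsWithStats(bl); k=1+st[1:,4].argmax()
    b=(l==k)
    best=None
    a=np.linspace(0,2*np.pi,40)
    for dx in np.arange(-.012,.0121,.001):
        for dy in np.arange(-.012,.0121,.001):
            cyl=np.concatenate([np.c_[.4482+dx+.022*np.cos(a),.2142+dy+.022*np.sin(a),np.full(40,z)] for z in (.218,.252)])
            h=cv2.convexHull(np.round(proj(p,cyl)*16).astype(np.int32)); t=np.zeros_like(g); cv2.fillConvexPoly(t,h,1,shift=4)
            iou=(t.astype(bool)&b).sum()/(t.astype(bool)|b).sum()
            out.append((c,dx,dy,iou))
    hi=sorted([o for o in out if o[0]==c],key=lambda o:-o[3])[:4]; print(st[k],hi)
S={c:np.array([o[3] for o in out if o[0]==c]) for c in('side','top')}
i=(S['side']+S['top']).argmax(); d=[o for o in out if o[0]=='side'][i]; print('dial',.4482+d[1],.2142+d[2])
print(to([.448,.214,.32]))
E
```

```text
[222 127  30  27 453] [('side', np.float64(0.0010000000000000113), np.float64(0.002000000000000012), np.float64(0.7252525252525253)), ('side', np.float64(1.0408340855860843e-17), np.float64(0.0010000000000000113), np.float64(0.7188755020080321)), ('side', np.float64(-0.0009999999999999905), np.float64(-0.0009999999999999905), np.float64(0.718)), ('side', np.float64(1.0408340855860843e-17), np.float64(1.0408340855860843e-17), np.float64(0.717434869739479))]
[194 137  23  25 421] [('top', np.float64(1.0408340855860843e-17), np.float64(1.0408340855860843e-17), np.float64(0.9092920353982301)), ('top', np.float64(1.0408340855860843e-17), np.float64(0.0010000000000000113), np.float64(0.9052863436123348)), ('top', np.float64(-0.0009999999999999905), np.float64(0.0010000000000000113), np.float64(0.8986784140969163)), ('top', np.float64(-0.0009999999999999905), np.float64(1.0408340855860843e-17), np.float64(0.8967032967032967))]
dial 0.4482 0.2142
[-361.4 -234.7 -124. ]
```

>>> move_arm:
  targets:
    - [[0,0,-60],[0,0,0],-1]
    - [[-50,-30,-110],[0,0,0],-1]
    - [[-100,-65,-124],[0,0,0],-1]
    - [[-150,-97,-124],[0,0,0],-1]
    - [[-200,-130,-124],[0,0,0],-1]
  squeeze: 20

```text
clock: 1.82
tcp_pos: [0.3231, 0.367, 0.3208]
orientation: [0.001, 0.154, 0.988, 0.001]
wrist_force: [1.1, 0.2, -0.5]
finger_gap: 0.0853
grip_force: 0.0
```

>>> move_arm:
  targets:
    - [[-40,-26,0],[0,0,0],-1]
    - [[-80,-52,0],[0,0,0],-1]
    - [[-120,-78,0],[0,0,0],-1]
    - [[-161,-105,0],[0,0,0],-1]
    - [[-161,-105,0],[0,0,0],-1]

```text
clock: 2.45
tcp_pos: [0.445, 0.2167, 0.3195]
orientation: [-0.0, 0.157, 0.988, -0.0]
wrist_force: [-0.9, 0.9, 0.2]
finger_gap: 0.0857
grip_force: 0.0
```

```bash
python3 - <<'E'
from h import *
s=env.get_state(); print(s); print(to([.448,.214,.32]))
E
```

```text
{'clock': 2.45, 'joint_pos': array([ 2.91143135e-01,  1.51672972e-01,  1.37478324e-01,  1.55678560e+00,
       -3.70447353e-04,  6.06098920e-01]), 'qvel': array([ 0.05972619, -0.01540915, -0.00776721,  0.01435453,  0.02359356,
        0.02941122]), 'tau': array([ -1.40765961, -38.44619036,  30.20445585,  -0.24433066,
        -0.23444273,  -0.26277171]), 'tcp_pos': array([0.44501563, 0.21673741, 0.31952938]), 'orientation': array([-2.52492365e-06,  1.56827789e-01,  9.87625942e-01, -2.06780545e-04]), 'wrist_force': array([-0.89945844,  0.90705741,  0.15020028]), 'ft_torque': array([ 0.02554288, -0.00526171, -0.01090862]), 'grip_force': 0.0, 'finger_gap': 0.08570982304182728}
[-3.7 -1.7 -0.5]
```

>>> move_arm:
  targets:
    - [[0,0,0],[0,0,-1],-1]
    - [[0,0,0],[0,0,-2],-1]
    - [[0,0,0],[0,0,-3],-1]
    - [[0,0,0],[0,0,-4],-1]
    - [[0,0,0],[0,0,-5],-1]

```text
clock: 3.08
tcp_pos: [0.4424, 0.22, 0.3201]
orientation: [0.0, -0.281, 0.96, 0.0]
wrist_force: [-0.1, -0.1, 1.1]
finger_gap: 0.0852
grip_force: 0.0
```

>>> move_arm:
  targets:
    - [[0,0,0],[0,0,-1],-1]
    - [[0,0,0],[0,0,-1],-1]
    - [[0,0,0],[0,0,-1],-1]

```text
clock: 3.45
tcp_pos: [0.4428, 0.2196, 0.32]
orientation: [0.0, -0.359, 0.933, 0.0]
wrist_force: [0.4, -0.1, -0.1]
finger_gap: 0.0856
grip_force: 0.0
```

```bash
python3 - <<'E'
from h import *
s=env.get_state(); print(s['tcp_pos'],s['joint_pos']); print(to([.448,.214,.32]))
p=snap('side'); im=cv2.resize(p['pixels'][30:230,140:340,::-1],None,fx=2.9,fy=2.9,interpolation=cv2.INTER_CUBIC)
cv2.imwrite('pics/d.png',im)
E
```

```text
[0.44284151 0.21955885 0.32004676] [ 2.97578067e-01  1.50026766e-01  1.36780706e-01  1.55743194e+00
  1.95249316e-04 -4.37768232e-01]
[-0.1 -7.6  0. ]
```

View pics/d.png

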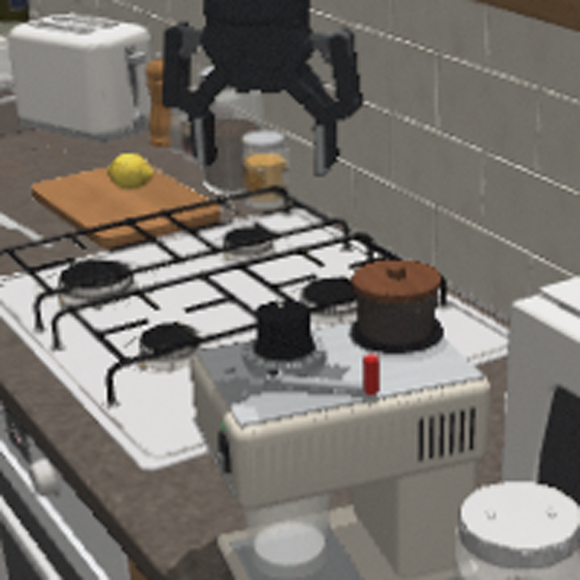

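The open fingers hang above the dial, with their midpoint at about (265,160) and the dial at (285,330). The path down is clear, so I centre and descend.

>>> move_arm:
  targets:
    - [[0,-7.6,30],[0,0,0],-1]
    - [[0,-7.6,60],[0,0,0],-1]
    - [[0,-7.6,85],[0,0,0],-1]
    - [[0,-7.6,99],[0,0,0],-1]
    - [[0,-7.6,99],[0,0,0],-1]

```text
clock: 4.12
tcp_pos: [0.4478, 0.2134, 0.2203]
orientation: [-0.001, -0.36, 0.933, 0.0]
wrist_force: [-0.2, 0.4, 1.2]
finger_gap: 0.0856
grip_force: 0.0
```

>>> move_arm:
  targets:
    - [[0,0,0],[0,0,0],0]
    - [[0,0,0],[0,0,0],1]
    - [[0,0,0],[0,0,0],1]
    - [[0,0,0],[0,0,0],1]
    - [[0,0,0],[0,0,0],1]
  squeeze: 20

```text
clock: 4.75
tcp_pos: [0.4484, 0.2135, 0.2211]
orientation: [0.0, -0.36, 0.933, 0.0]
wrist_force: [-1.0, 0.3, 0.2]
finger_gap: 0.0001
grip_force: 0.0
```

```bash
python3 - <<'E'
from h import *
s=env.get_state(); print(s['tcp_pos'],s['wrist_force'],s['ft_torque'],s['finger_gap'],s['grip_force'],s['joint_pos'][5],s['tau'][5]); print(to([.448,.214,.22]))
E
```

```text
[0.44839333 0.21345911 0.22106272] [-0.98000444  0.30989822  0.18496161] [ 0.06047796  0.00280201 -0.01501845] 9.091357029830922e-05 0.0 -0.45491920947224973 0.0003717232175404206
[-0.1  0.7  1.1]
```

```bash
python3 - <<'E'
from h import *
a=[]
for c in('side','top'):
    p=snap(c); u=proj(p,[.448,.214,.23])[0].astype(int); x,y=np.clip(u-[65,75],0,None)
    im=p['pixels'][y:y+150,x:x+130,::-1].copy(); a.append(cv2.resize(im,None,fx=3,fy=3,interpolation=cv2.INTER_CUBIC)); print(c,u,x,y)
cv2.imwrite('pics/e.png',np.hstack(a))
E
```

```text
side [237 145] 172 70
top [205 150] 140 75
```

View pics/e.png

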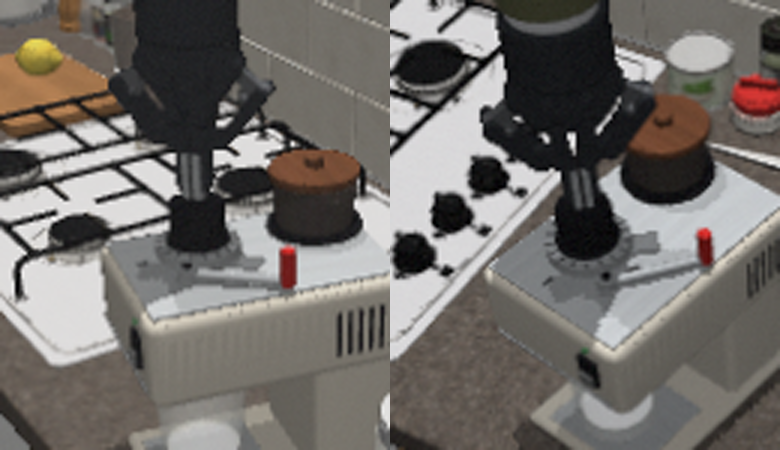

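```bash
python3 - <<'E'
from h import *
ps={c:snap(c) for c in('side','top')}
off={'side':(172,70),'top':(140,75)}
p=ps['side']
q=R.from_quat([-.359,.933,0,0]); T=np.array([.4428,.2196,.320])
for sy in(-1,1):
    for zb in (.013,): print('d tips',(proj(p,T+q.apply([0,sy*.0425,-zb]))[0]-[140,30])*2.9, 'body',(proj(p,T+q.apply([0,sy*.0425,-.073]))[0]-[140,30])*2.9)
for c in ps:
    for nm,P in dict(tcp=[.4484,.2135,.2211],b19=[.4484,.2135,.240],b54=[.4484,.2135,.294],top=[.448,.214,.252],grinder_top_front=[.448,.214,.206]).items():
        u=proj(ps[c],P)[0]; print(c,nm,(u-off[c])*3)
    for t in ['dial_axis','dial_grip','lever_post','clamp_lever','grinder']:
        print(t,[(np.round(d['centre'],4),round(d['confidence'],2)) for d in env.landmark_of(t,ps[c])[:2]])
s=env.get_state(); print(s['finger_gap'],s['tcp_pos'])
E
```

```text
d tips [318.67082076 216.73889333] body [315.93882417 139.62294964]
d tips [214.06053824 208.24402806] body [208.11000922 132.62714417]
side tcp [197.05511979 236.22981604]
side b19 [195.81991047 214.36574922]
side b54 [192.21253372 149.54901875]
side top [194.25992131 200.16499333]
side grinder_top_front [197.2809397  253.29151194]
dial_axis [(array([0.4488, 0.2165, 0.2391]), 0.72), (array([0.4475, 0.2172, 0.205 ]), 0.65)]
dial_grip [(array([0.4463, 0.215 , 0.2407]), 0.63)]
lever_post [(array([0.4698, 0.1256, 0.2398]), 0.51)]
clamp_lever [(array([0.4177, 0.1734, 0.2048]), 0.46)]
grinder [(array([0.486 , 0.1923, 0.0032]), 0.67)]
top tcp [197.29974467 235.80899122]
top b19 [194.31665092 218.04942022]
top b54 [185.36887685 164.42220958]
top top [191.54123916 206.6293834 ]
top grinder_top_front [198.81724158 249.76108129]
dial_axis [(array([0.4452, 0.2114, 0.2107]), 0.76)]
dial_grip [(array([0.4538, 0.2134, 0.2467]), 0.67)]
lever_post [(array([0.4706, 0.1259, 0.2407]), 0.46)]
clamp_lever [(array([0.4176, 0.1763, 0.2129]), 0.54)]
grinder [(array([ 0.485 ,  0.1908, -0.0021]), 0.88)]
-0.00021330626381860026 [0.4483564  0.21345292 0.22095255]
```

The fingers closed on nothing. In both views they end at the dial's top face (side crop y≈200), about 12 px above where the reported TCP projects. So the real tips sit about 32 mm higher than reported. I'll open, go lower and check.

>>> move_arm:
  targets:
    - [[0,0,-15],[0,0,0],-1]
    - [[0,0,-15],[0,0,0],-1]
    - [[0,0,-15],[0,0,0],-1]
    - [[0,0,0],[0,0,0],-1]
    - [[0,0,8],[0,0,0],-1]

```text
clock: 6.08
tcp_pos: [0.4475, 0.2132, 0.2112]
orientation: [-0.001, -0.36, 0.933, 0.0]
wrist_force: [0.6, 0.5, 0.6]
finger_gap: 0.0852
grip_force: 0.0
```

>>> move_arm:
  targets:
    - [[0,0,5],[0,0,0],-1]
    - [[0,0,10],[0,0,0],-1]
    - [[0,0,15],[0,0,0],-1]
    - [[0,0,15],[0,0,0],-1]

```text
clock: 6.58
tcp_pos: [0.4481, 0.2134, 0.1976]
orientation: [-0.0, -0.36, 0.933, 0.0]
wrist_force: [-0.5, 0.5, -0.3]
finger_gap: 0.0853
grip_force: 0.0
```

```bash
python3 - <<'E'
from h import *
s=env.get_state(); print(s['tcp_pos'],s['wrist_force'],s['finger_gap'])
off={'side':(172,70),'top':(140,75)}; q=R.from_quat(np.r_[s['orientation'][1:],s['orientation'][0]]); a=[]
for c in('side','top'):
    p=snap(c); x,y=off[c]
    im=cv2.resize(p['pixels'][y:y+150,x:x+130,::-1].copy(),None,fx=3,fy=3,interpolation=cv2.INTER_CUBIC)
    for sy in(-1,1):
        for dz,col in((0,(0,0,255)),(.032,(0,255,0))):
            u=(proj(p,s['tcp_pos']+[0,0,dz]+q.apply([0,sy*.0425,-.013]))[0]-[x,y])*3
            cv2.drawMarker(im,tuple(int(v) for v in u),col,cv2.MARKER_CROSS,9,1)
    a.append(im)
cv2.imwrite('pics/f.png',np.hstack(a))
E
```

```text
[0.44812102 0.21339401 0.19758122] [-0.51213088  0.47632957 -0.3463673 ] 0.08531488644752024
```

View pics/f.png

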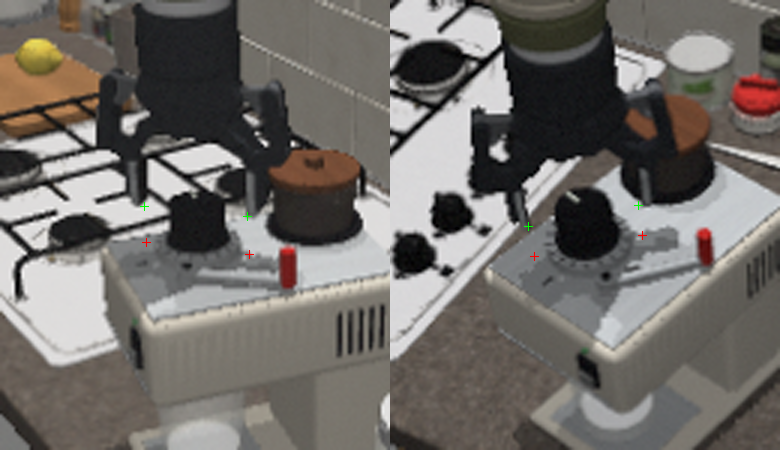

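The green crosses, placed 32 mm above the reported tips, sit on the real tips in both views. The offset is confirmed as pure z, and the dial is centred between the fingers. I lower another 9 mm and grip.

>>> move_arm:
  targets:
    - [[0,0,5],[0,0,0],-1]
    - [[0,0,9],[0,0,0],-1]
    - [[0,0,9],[0,0,0],0]
    - [[0,0,9],[0,0,0],1]
    - [[0,0,9],[0,0,0],1]
  squeeze: 25

```text
clock: 7.3
tcp_pos: [0.4477, 0.2143, 0.1893]
orientation: [-0.0, -0.361, 0.933, 0.001]
wrist_force: [-2.8, 3.8, 2.5]
finger_gap: 0.0433
grip_force: 25.9
```

>>> move_arm:
  targets:
    - [[0,0,0],[0,0,0],1]
    - [[0,0,0],[0,0,0],1]

```text
clock: 7.55
tcp_pos: [0.4478, 0.2143, 0.1893]
orientation: [0.0, -0.361, 0.933, 0.001]
wrist_force: [-4.0, 4.8, 2.1]
finger_gap: 0.043
grip_force: 26.0
```

```bash
cat > st.py <<'E'
from h import *
s=env.get_state(); o=s['orientation']
print('t',s['clock'],'p',np.round(s['tcp_pos'],4),'F',np.round(s['wrist_force'],1),'M',np.round(s['ft_torque'],3),'gap',round(s['finger_gap'],4),'grip',s['grip_force'],'cw',round(-np.degrees(2*np.arctan2(o[2],o[1]))%360,2),'j6',round(s['joint_pos'][5],3),'tau6',round(s['tau'][5],3))
E
python3 st.py
```

```text
t 7.55 p [0.4478 0.2143 0.1893] F [-4.   4.8  2.1] M [ 0.681  0.614 -0.048] gap 0.043 grip 26.019130647182465 cw 137.71 j6 -0.455 tau6 -0.051
```

Gripped at a 43 mm gap. I ease the sideways force with about 1 mm along y, then turn clockwise.

>>> move_arm:
  targets:
    - [[0,1,0],[0,0,0.4],1]
    - [[0,1,0],[0,0,0.8],1]
    - [[0,1,0],[0,0,1.2],1]
    - [[0,1,0],[0,0,1.6],1]
    - [[0,1,0],[0,0,2.0],1]

```text
clock: 8.18
tcp_pos: [0.4476, 0.2145, 0.1893]
orientation: [0.0, -0.192, 0.981, 0.0]
wrist_force: [-2.3, 2.4, 2.6]
finger_gap: 0.0431
grip_force: 26.0
```

```bash
python3 st.py
```

```text
t 8.175 p [0.4476 0.2145 0.1893] F [-2.3  2.4  2.6] M [0.382 0.38  0.027] gap 0.0431 grip 25.989064872264862 cw 157.85 j6 -0.102 tau6 -0.522
```

>>> move_arm:
  targets:
    - [[0,0,0],[0,0,0.4],1]
    - [[0,0,0],[0,0,0.8],1]
    - [[0,0,0],[0,0,1.2],1]
    - [[0,0,0],[0,0,1.6],1]
    - [[0,0,0],[0,0,2.0],1]

```text
clock: 8.8
tcp_pos: [0.4475, 0.2148, 0.1893]
orientation: [0.0, -0.019, 1.0, 0.001]
wrist_force: [-3.3, 3.1, 2.4]
finger_gap: 0.0432
grip_force: 26.0
```

```bash
python3 st.py
```

```text
t 8.8 p [0.4475 0.2148 0.1893] F [-3.3  3.1  2.4] M [0.588 0.467 0.084] gap 0.0432 grip 25.98825752735138 cw 177.83 j6 0.247 tau6 -0.526
```

>>> move_arm:
  targets:
    - [[0,0,0],[0,0,0.3],1]
    - [[0,0,0],[0,0,0.5],1]
    - [[0,0,0],[0,0,0.5],1]

```text
clock: 9.18
tcp_pos: [0.4475, 0.2149, 0.1893]
orientation: [0.0, 0.024, 1.0, 0.001]
wrist_force: [-2.7, 5.4, 2.4]
finger_gap: 0.0431
grip_force: 26.0
```

```bash
python3 st.py
```

```text
t 9.175 p [0.4475 0.2149 0.1893] F [-2.7  5.4  2.4] M [ 0.722  0.562 -0.197] gap 0.0431 grip 26.046938002109528 cw 182.75 j6 0.333 tau6 -0.074
```

>>> move_arm:
  targets:
    - [[0,0,0],[0,0,0.3],1]
    - [[0,0,0],[0,0,0.6],1]
    - [[0,0,0],[0,0,0.9],1]
    - [[0,0,0],[0,0,1.2],1]
    - [[0,0,0],[0,0,1.4],1]

```text
clock: 9.8
tcp_pos: [0.4475, 0.2152, 0.1893]
orientation: [-0.0, 0.146, 0.989, 0.001]
wrist_force: [-3.0, 5.8, 3.6]
finger_gap: 0.0435
grip_force: 26.0
```

```bash
python3 st.py
```

```text
t 9.8 p [0.4475 0.2152 0.1893] F [-3.   5.8  3.6] M [ 0.896  0.537 -0.005] gap 0.0435 grip 26.01268082857132 cw 196.78 j6 0.578 tau6 -0.188
```

>>> move_arm:
  targets:
    - [[0,0.7,0],[0,0,0.2],1]
    - [[0,0.7,0],[0,0,0.4],1]
    - [[0,0.7,0],[0,0,0.5],1]
    - [[0,0.7,0],[0,0,0.5],1]

```text
clock: 10.3
tcp_pos: [0.4476, 0.2152, 0.1893]
orientation: [-0.0, 0.189, 0.982, 0.0]
wrist_force: [-4.2, 4.1, 4.8]
finger_gap: 0.0432
grip_force: 26.2
```

```bash
python3 st.py
```

```text
t 10.3 p [0.4476 0.2152 0.1893] F [-4.2  4.1  4.8] M [ 0.626  0.837 -0.141] gap 0.0432 grip 26.181775331497192 cw 201.78 j6 0.666 tau6 -0.067
```

>>> move_arm:
  targets:
    - [[0,0,0],[0,0,0.2],1]
    - [[0,0,0],[0,0,0.3],1]
    - [[0,0,0],[0,0,0.3],1]

```text
clock: 10.68
tcp_pos: [0.4476, 0.2153, 0.1893]
orientation: [-0.0, 0.214, 0.977, 0.0]
wrist_force: [-4.0, 3.7, 3.8]
finger_gap: 0.0431
grip_force: 26.2
```

```bash
python3 st.py
```

```text
t 10.675 p [0.4476 0.2153 0.1893] F [-4.   3.7  3.8] M [0.63  0.812 0.068] gap 0.0431 grip 26.171633899211884 cw 204.76 j6 0.718 tau6 0.067
```

>>> move_arm:
  targets:
    - [[0,0,0],[0,0,0.3],1]
    - [[0,0,0],[0,0,0.6],1]
    - [[0,0,0],[0,0,0.9],1]
    - [[0,0,0],[0,0,1.2],1]
    - [[0,0,0],[0,0,1.2],1]

```text
clock: 11.3
tcp_pos: [0.4476, 0.2155, 0.1893]
orientation: [-0.0, 0.316, 0.949, 0.001]
wrist_force: [-2.8, 4.5, 3.5]
finger_gap: 0.0432
grip_force: 26.1
```

```bash
python3 st.py
```

```text
t 11.3 p [0.4476 0.2155 0.1893] F [-2.8  4.5  3.5] M [ 0.817  0.848 -0.1  ] gap 0.0432 grip 26.146575808525085 cw 216.79 j6 0.928 tau6 0.026
```

>>> move_arm:
  targets:
    - [[0,0,0],[0,0,0.2],1]
    - [[0,0,0],[0,0,0.4],1]
    - [[0,0,0],[0,0,0.5],1]
    - [[0,0,0],[0,0,0.5],1]

```text
clock: 11.8
tcp_pos: [0.4477, 0.2155, 0.1893]
orientation: [-0.0, 0.357, 0.934, 0.001]
wrist_force: [-2.7, 4.8, 4.2]
finger_gap: 0.0432
grip_force: 26.1
```

```bash
python3 st.py
```

```text
t 11.8 p [0.4477 0.2155 0.1893] F [-2.7  4.8  4.2] M [ 0.828  0.807 -0.095] gap 0.0432 grip 26.14180415868759 cw 221.78 j6 1.015 tau6 -0.099
```

>>> move_arm:
  targets:
    - [[0,0,0],[0,0,0.2],1]
    - [[0,0,0],[0,0,0.3],1]
    - [[0,0,0],[0,0,0.3],1]

```text
clock: 12.18
tcp_pos: [0.4478, 0.2156, 0.1893]
orientation: [-0.0, 0.381, 0.925, 0.001]
wrist_force: [-3.3, 4.4, 3.6]
finger_gap: 0.0434
grip_force: 26.1
```

```bash
python3 st.py
```

```text
t 12.175 p [0.4478 0.2156 0.1893] F [-3.3  4.4  3.6] M [0.864 0.76  0.097] gap 0.0434 grip 26.122865974903107 cw 224.74 j6 1.067 tau6 0.208
```

Past 80 degrees. On to 100.

>>> move_arm:
  targets:
    - [[0,0,0],[0,0,0.3],1]
    - [[0,0,0],[0,0,0.6],1]
    - [[0,0,0],[0,0,0.9],1]
    - [[0,0,0],[0,0,1.1],1]
    - [[0,0,0],[0,0,1.1],1]

```text
clock: 12.8
tcp_pos: [0.4479, 0.2157, 0.1893]
orientation: [-0.0, 0.468, 0.884, 0.001]
wrist_force: [-1.9, 4.9, 4.3]
finger_gap: 0.0432
grip_force: 26.1
```

```bash
python3 st.py
```

```text
t 12.8 p [0.4479 0.2157 0.1893] F [-1.9  4.9  4.3] M [ 1.012  0.691 -0.037] gap 0.0432 grip 26.1001655459404 cw 235.78 j6 1.26 tau6 0.053
```

>>> move_arm:
  targets:
    - [[0,0,0],[0,0,0.2],1]
    - [[0,0,0],[0,0,0.4],1]
    - [[0,0,0],[0,0,0.5],1]
    - [[0,0,0],[0,0,0.5],1]

```text
clock: 13.3
tcp_pos: [0.4479, 0.2158, 0.1892]
orientation: [-0.0, 0.506, 0.863, 0.001]
wrist_force: [-2.5, 5.8, 4.0]
finger_gap: 0.0431
grip_force: 26.1
```

```bash
python3 st.py
```

```text
t 13.3 p [0.4479 0.2158 0.1892] F [-2.5  5.8  4. ] M [ 0.995  0.755 -0.211] gap 0.0431 grip 26.093617379665375 cw 240.78 j6 1.347 tau6 -0.106
```

>>> move_arm:
  targets:
    - [[0,0,0],[0,0,0.2],1]
    - [[0,0,0],[0,0,0.2],1]

```text
clock: 13.55
tcp_pos: [0.448, 0.2158, 0.1893]
orientation: [-0.0, 0.521, 0.854, 0.001]
wrist_force: [-3.2, 6.2, 2.6]
finger_gap: 0.043
grip_force: 26.1
```

```bash
python3 st.py
```

```text
t 13.55 p [0.448  0.2158 0.1893] F [-3.2  6.2  2.6] M [ 1.027  0.798 -0.161] gap 0.043 grip 26.089577078819275 cw 242.79 j6 1.382 tau6 -0.085
```

>>> move_arm:
  targets:
    - [[0,0,0],[0,0,0.1],1]
    - [[0,0,0],[0,0,0.2],1]

```text
clock: 13.8
tcp_pos: [0.448, 0.2158, 0.1893]
orientation: [-0.0, 0.536, 0.845, 0.001]
wrist_force: [-2.2, 5.0, 3.4]
finger_gap: 0.0434
grip_force: 26.1
```

```bash
python3 st.py
```

```text
t 13.8 p [0.448  0.2158 0.1893] F [-2.2  5.   3.4] M [1.006 0.63  0.266] gap 0.0434 grip 26.065334379673004 cw 244.76 j6 1.416 tau6 0.116
```

>>> move_arm:
  targets:
    - [[0,0,0],[0,0,0.3],1]
    - [[0,0,0],[0,0,0.6],1]
    - [[0,0,0],[0,0,0.9],1]
    - [[0,0,0],[0,0,1.1],1]
    - [[0,0,0],[0,0,1.1],1]

```text
clock: 14.42
tcp_pos: [0.4485, 0.2145, 0.1892]
orientation: [0.001, 0.614, 0.789, 0.0]
wrist_force: [-0.6, 0.7, 3.1]
finger_gap: 0.0432
grip_force: 26.2
```

```bash
python3 st.py
```

```text
t 14.425 p [0.4485 0.2145 0.1892] F [-0.6  0.7  3.1] M [0.036 0.045 0.586] gap 0.0432 grip 26.20386689901352 cw 255.75 j6 1.607 tau6 0.734
```

>>> move_arm:
  targets:
    - [[0,0,0],[0,0,0.2],1]
    - [[0,0,0],[0,0,0.4],1]
    - [[0,0,0],[0,0,0.5],1]
    - [[0,0,0],[0,0,0.5],1]

```text
clock: 14.92
tcp_pos: [0.4484, 0.2149, 0.1892]
orientation: [0.0, 0.648, 0.762, 0.0]
wrist_force: [2.2, -0.1, 3.7]
finger_gap: 0.0431
grip_force: 26.3
```

```bash
python3 st.py
```

```text
t 14.925 p [0.4484 0.2149 0.1892] F [ 2.2 -0.1  3.7] M [-0.185 -0.342  0.711] gap 0.0431 grip 26.28477305173874 cw 260.77 j6 1.695 tau6 0.751
```

The torque sign is now clear: positive resists clockwise turning. It rose 0.27, 0.59, 0.71 Nm and then levelled off as the pads slipped, so the burrs have met. I let go so the dial settles at zero, then regrip.

>>> move_arm:
  targets:
    - [[0,0,0],[0,0,0],-1]
    - [[0,0,0],[0,0,0],-1]
    - [[0,0,0],[0,0,0],-1]

```text
clock: 15.3
tcp_pos: [0.4474, 0.2148, 0.1885]
orientation: [-0.0, 0.648, 0.762, -0.0]
wrist_force: [-0.7, 0.3, -0.3]
finger_gap: 0.0853
grip_force: 0.0
```

```bash
python3 st.py; cat > look.py <<'E'
import sys
from h import *
off={'side':(197,95),'top':(165,105)}; a=[]
for c in('side','top'):
    p=snap(c); x,y=off[c]
    a.append(cv2.resize(p['pixels'][y:y+80,x:x+80,::-1],None,fx=5,fy=5,interpolation=cv2.INTER_CUBIC))
cv2.imwrite('pics/%s.png'%sys.argv[1],np.hstack(a))
E
python3 look.py g
```

```text
t 15.3 p [0.4474 0.2148 0.1885] F [-0.7  0.3 -0.3] M [0.024 0.015 0.051] gap 0.0853 grip 0.0 cw 260.77 j6 1.695 tau6 0.005
```

View pics/g.png

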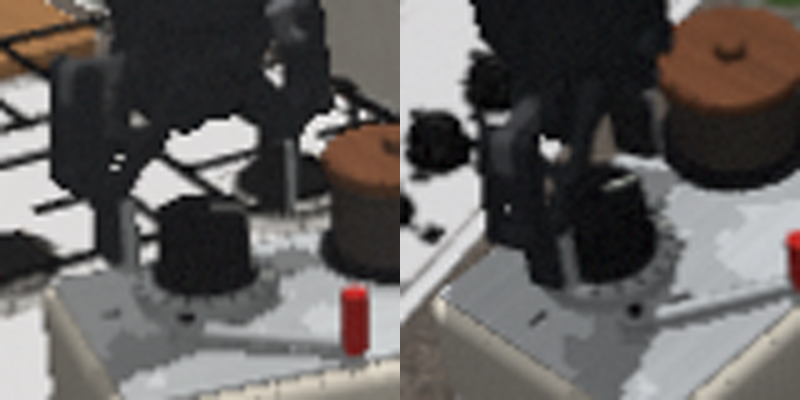

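The open fingers straddle the dial. The pointer line has turned to point right (side (232,210), top (620,185)). I measure the pointer angle against the start.

```bash
cat > ptr.py <<'E'
from h import *
def ptr(p,img):
    g=cv2.cvtColor(img,cv2.COLOR_RGB2GRAY).astype(float); X=[];W=[]
    n=41; a=np.linspace(-.02,.02,n); gx,gy=np.meshgrid(a,a); P=np.c_[.448+gx.ravel(),.2145+gy.ravel(),np.full(n*n,.252)]
    uv=proj(p,P).astype(np.float32); v=cv2.remap(g.astype(np.float32),uv[:,0].reshape(n,n),uv[:,1].reshape(n,n),cv2.INTER_LINEAR)
    m=(gx**2+gy**2<.019**2); w=np.where(m,np.clip(v-np.median(v[m])-25,0,None),0)
    cx,cy=(w*gx).sum()/w.sum(),(w*gy).sum()/w.sum()
    c=np.cov(np.c_[gx.ravel(),gy.ravel()].T,aweights=w.ravel()); ev,V=np.linalg.eigh(c)
    return 'centroid mm',round(cx*1e3,1),round(cy*1e3,1),'ang',round(np.degrees(np.arctan2(cy,cx)),1),'axis',round(np.degrees(np.arctan2(*V[::-1,1])),1),'w',round(w.sum())
if __name__=='__main__':
    import os
    for c in('side','top'):
        p=snap(c)
        print(c,'start',ptr(p,cv2.imread(f'pics/{c}0.png')[:,:,::-1].copy()),'now',ptr(p,p['pixels']))
E
python3 ptr.py
```

```text
side start ('centroid mm', np.float64(4.8), np.float64(12.6), 'ang', np.float64(69.0), 'axis', np.float64(78.5), 'w', 6371) now ('centroid mm', np.float64(5.0), np.float64(8.5), 'ang', np.float64(59.3), 'axis', np.float64(127.2), 'w', 3407)
top start ('centroid mm', np.float64(6.3), np.float64(12.2), 'ang', np.float64(62.5), 'axis', np.float64(73.1), 'w', 6050) now ('centroid mm', np.float64(12.5), np.float64(-4.6), 'ang', np.float64(-20.1), 'axis', np.float64(145.8), 'w', 3618)
```

>>> move_arm:
  targets:
    - [[0,0.7,0],[0,0,0],0]
    - [[0,0.7,0],[0,0,0],1]
    - [[0,0.7,0],[0,0,0],1]
    - [[0,0.7,0],[0,0,0],1]
  squeeze: 40

```text
clock: 16.0
tcp_pos: [0.4484, 0.215, 0.1892]
orientation: [-0.0, 0.648, 0.762, 0.0]
wrist_force: [-1.5, -0.4, 2.4]
finger_gap: 0.043
grip_force: 40.6
```

```bash
python3 st.py
```

```text
t 16.0 p [0.4484 0.215  0.1892] F [-1.5 -0.4  2.4] M [-0.081  0.324 -0.043] gap 0.043 grip 40.58894634246826 cw 260.75 j6 1.695 tau6 -0.012
```

>>> move_arm:
  targets:
    - [[0,0,0],[0,0,-0.3],1]
    - [[0,0,0],[0,0,-0.6],1]
    - [[0,0,0],[0,0,-0.8],1]
    - [[0,0,0],[0,0,-0.8],1]

```text
clock: 16.5
tcp_pos: [0.4485, 0.215, 0.1892]
orientation: [0.0, 0.593, 0.805, 0.0]
wrist_force: [-3.0, -0.4, 4.2]
finger_gap: 0.0431
grip_force: 40.9
```

```bash
python3 st.py
```

```text
t 16.5 p [0.4485 0.215  0.1892] F [-3.  -0.4  4.2] M [-0.127  0.415  0.068] gap 0.0431 grip 40.859559774398804 cw 252.75 j6 1.555 tau6 -0.032
```

>>> move_arm:
  targets:
    - [[0,0,0],[0,0,-0.3],1]
    - [[0,0,0],[0,0,-0.6],1]
    - [[0,0,0],[0,0,-0.9],1]
    - [[0,0,0],[0,0,-1.2],1]
    - [[0,0,0],[0,0,-1.2],1]

```text
clock: 17.12
tcp_pos: [0.4485, 0.215, 0.1892]
orientation: [0.0, 0.506, 0.863, 0.0]
wrist_force: [-2.2, -1.1, 5.0]
finger_gap: 0.0429
grip_force: 41.0
```

```bash
python3 st.py
```

```text
t 17.125 p [0.4485 0.215  0.1892] F [-2.2 -1.1  5. ] M [-0.149  0.499  0.024] gap 0.0429 grip 40.952160358428955 cw 240.8 j6 1.347 tau6 -0.112
```

>>> move_arm:
  targets:
    - [[0,0,0],[0,0,-0.2],1]
    - [[0,0,0],[0,0,-0.5],1]
    - [[0,0,0],[0,0,-0.5],1]

```text
clock: 17.5
tcp_pos: [0.4485, 0.215, 0.1892]
orientation: [0.0, 0.468, 0.884, 0.0]
wrist_force: [-2.7, -1.1, 5.6]
finger_gap: 0.0431
grip_force: 41.0
```

```bash
python3 st.py
```

```text
t 17.5 p [0.4485 0.215  0.1892] F [-2.7 -1.1  5.6] M [-0.157  0.526 -0.023] gap 0.0431 grip 40.99476993083954 cw 235.79 j6 1.259 tau6 -0.089
```

>>> move_arm:
  targets:
    - [[0,0,0],[0,0,-0.4],1]
    - [[0,0,0],[0,0,-0.8],1]
    - [[0,0,0],[0,0,-1.2],1]
    - [[0,0,0],[0,0,-1.5],1]
    - [[0,0,0],[0,0,-1.5],1]

```text
clock: 18.12
tcp_pos: [0.4485, 0.215, 0.1892]
orientation: [0.0, 0.348, 0.937, 0.0]
wrist_force: [-2.5, -0.3, 5.0]
finger_gap: 0.0432
grip_force: 41.0
```

```bash
python3 st.py
```

```text
t 18.125 p [0.4485 0.215  0.1892] F [-2.5 -0.3  5. ] M [-0.149  0.477  0.062] gap 0.0432 grip 40.98973095417023 cw 220.79 j6 0.997 tau6 -0.072
```

>>> move_arm:
  targets:
    - [[0,0,0],[0,0,-0.4],1]
    - [[0,0,0],[0,0,-0.8],1]
    - [[0,0,0],[0,0,-1.2],1]
    - [[0,0,0],[0,0,-1.6],1]
    - [[0,0,0],[0,0,-2.0],1]

```text
clock: 18.75
tcp_pos: [0.4485, 0.215, 0.1892]
orientation: [0.0, 0.18, 0.984, 0.0]
wrist_force: [-2.5, -1.2, 5.2]
finger_gap: 0.043
grip_force: 41.0
```

>>> move_arm:
  targets:
    - [[0,0,0],[0,0,-0.4],1]
    - [[0,0,0],[0,0,-0.8],1]
    - [[0,0,0],[0,0,-1.2],1]
    - [[0,0,0],[0,0,-1.6],1]
    - [[0,0,0],[0,0,-2.0],1]

```text
clock: 19.38
tcp_pos: [0.4485, 0.215, 0.1892]
orientation: [0.0, 0.006, 1.0, 0.0]
wrist_force: [-3.8, -0.6, 6.1]
finger_gap: 0.0428
grip_force: 41.0
```

>>> move_arm:
  targets:
    - [[0,0,0],[0,0,0],1]
    - [[0,0,0],[0,0,0],1]

```text
clock: 19.62
tcp_pos: [0.4485, 0.215, 0.1892]
orientation: [0.0, 0.007, 1.0, 0.0]
wrist_force: [-2.3, -0.5, 4.4]
finger_gap: 0.0427
grip_force: 41.0
```

```bash
python3 st.py
```

```text
t 19.625 p [0.4485 0.215  0.1892] F [-2.3 -0.5  4.4] M [-0.035  0.449  0.028] gap 0.0427 grip 40.98361551761627 cw 180.81 j6 0.299 tau6 0.048
```

>>> move_arm:
  targets:
    - [[0,0,0],[0,0,0],-1]
    - [[0,0,0],[0,0,0],-1]
    - [[0,0,0],[0,0,0],-1]

```text
clock: 20.0
tcp_pos: [0.4486, 0.215, 0.1887]
orientation: [-0.0, 0.007, 1.0, 0.0]
wrist_force: [0.5, 0.3, -0.6]
finger_gap: 0.0855
grip_force: 0.0
```

>>> move_arm:
  targets:
    - [[0,0,-40],[0,0,0],-1]
    - [[0,0,-100],[0,0,0],-1]
    - [[0,0,-120],[0,0,0],-1]
    - [[-40,0,-120],[0,0,0],-1]
    - [[-100,0,-120],[0,0,0],-1]

```text
clock: 20.62
tcp_pos: [0.5492, 0.2142, 0.3109]
orientation: [0.002, 0.006, 1.0, 0.001]
wrist_force: [0.9, 0.9, 0.3]
finger_gap: 0.0853
grip_force: 0.0
```

```bash
python3 st.py; python3 ptr.py; python3 - <<'E'
from h import *
off={'side':(222,120),'top':(184,122)}; rows=[]
for src in('start','now'):
    r=[]
    for c in('side','top'):
        p=snap(c); im=p['pixels'][:,:,::-1] if src=='now' else cv2.imread(f'pics/{c}0.png')
        x,y=off[c]; cr=cv2.resize(im[y:y+40,x:x+52],None,fx=7,fy=7,interpolation=cv2.INTER_CUBIC)
        r.append(cr)
    rows.append(np.hstack(r))
cv2.imwrite('pics/k.png',np.vstack(rows))
E
```

```text
t 20.625 p [0.5492 0.2142 0.3109] F [0.9 0.9 0.3] M [ 0.089 -0.056  0.009] gap 0.0853 grip 0.0 cw 180.68 j6 0.247 tau6 0.25
side start ('centroid mm', np.float64(4.8), np.float64(12.6), 'ang', np.float64(69.0), 'axis', np.float64(78.5), 'w', 6371) now ('centroid mm', np.float64(6.3), np.float64(11.9), 'ang', np.float64(62.3), 'axis', np.float64(157.7), 'w', 5983)
top start ('centroid mm', np.float64(6.3), np.float64(12.2), 'ang', np.float64(62.5), 'axis', np.float64(73.1), 'w', 6050) now ('centroid mm', np.float64(10.2), np.float64(9.5), 'ang', np.float64(43.2), 'axis', np.float64(-139.3), 'w', 3592)
```

View pics/k.png

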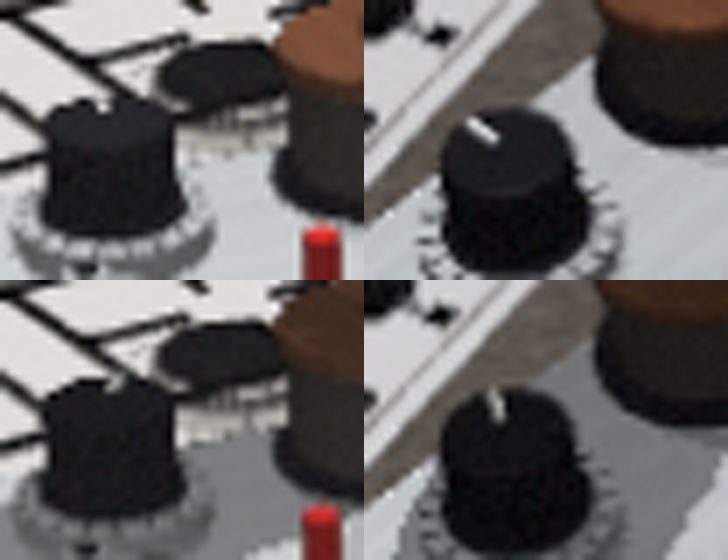

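```bash
python3 - <<'E'
from h import *
t=snap('top'); s=snap('side')
def ang(p,a,b,sc,off,x0=0,y0=0):
    f=lambda q: ray(p,[off[0]+(q[0]-x0)/sc-.5+.5/sc,off[1]+(q[1]-y0)/sc-.5+.5/sc],.252)
    A,B=f(a),f(b); d=A-B; return np.round(np.degrees(np.arctan2(d[1],d[0])),1),A[:2].round(4),B[:2].round(4),'centre-based',np.round(np.degrees(np.arctan2(*((A+B)/2-[.448,.2145,.252])[1::-1])),1)
print('start',ang(t,(468,121),(497,141),7,(184,122),364))
print('stop',ang(t,(640,180),(600,192),5,(165,105),400))
print('now',ang(t,(491,390),(500,420),7,(184,122),364,280))
print('now side',ang(s,(124,376),(108,390),7,(222,120),0,280),'start side',ang(s,(103,98),(105,112),7,(222,120)))
E
```

```text
start (np.float64(74.9), array([0.4565, 0.2345]), array([0.4527, 0.2206]), 'centre-based', np.float64(63.1))
stop (np.float64(-38.7), array([0.4662, 0.2021]), array([0.4512, 0.2141]), 'centre-based', np.float64(-31.0))
now (np.float64(44.7), array([0.4644, 0.2307]), array([0.4536, 0.22  ]), 'centre-based', np.float64(44.6))
now side (np.float64(34.2), array([0.4624, 0.2274]), array([0.4524, 0.2206]), 'centre-based', np.float64(45.5)) start side (np.float64(64.1), array([0.4557, 0.23  ]), array([0.4508, 0.2198]), 'centre-based', np.float64(63.3))
```

Measured pointer angles are start ≈ 70°, stop ≈ -35° and now ≈ 45°. So the stop was 5 clicks from the start, and the dial now rests 80° back from it, which is four clicks. Next is the lever: I shut the gripper and move to the outer side of the post.

>>> move_arm:
  targets:
    - [[30,-30,0],[0,0,0.5],0]
    - [[60,-60,0],[0,0,1],1]
    - [[85,-90,0],[0,0,1.5],1]
    - [[104,-118,0],[0,0,2],1]
    - [[104,-118,0],[0,0,2],1]

```text
clock: 21.65
tcp_pos: [0.4411, 0.0962, 0.3106]
orientation: [0.001, 0.181, 0.983, 0.0]
wrist_force: [0.6, -0.0, 0.4]
finger_gap: -0.0002
grip_force: 0.0
```

```bash
python3 st.py; python3 - <<'E'
from h import *
for c in('side','top'):
    p=snap(c)
    g=p['pixels'].astype(int); m=(g[:,:,0]>110)&(g[:,:,1]<60)&(g[:,:,2]<60); u=proj(p,[.472,.124,.23])[0].astype(int)
    w=np.zeros_like(m); w[u[1]-20:u[1]+20,u[0]-20:u[0]+20]=1; ys,xs=np.nonzero(m&w)
    print(c,len(xs),'post middle',ray(p,[xs.mean(),ys.mean()],.2285))
    for t in('lever_post','clamp_lever'): print(t,[(np.round(d['centre'],4),round(d['confidence'],2)) for d in env.landmark_of(t,p)[:2]])
print(to([.446,.098,.190]))
E
```

```text
t 21.65 p [0.4411 0.0962 0.3106] F [ 0.6 -0.   0.4] M [-0.028  0.007 -0.009] gap -0.0002 grip 0.0 cw 200.85 j6 0.4 tau6 0.086
side 24 post middle [0.4773659  0.12843342 0.2285    ]
lever_post [(array([0.472 , 0.1238, 0.2402]), 0.52)]
clamp_lever [(array([0.4141, 0.1757, 0.2054]), 0.53)]
top 11 post middle [0.48416392 0.13011322 0.2285    ]
lever_post [(array([0.4705, 0.1293, 0.2378]), 0.52)]
clamp_lever [(array([0.423 , 0.1758, 0.2086]), 0.75)]
[ -2.4   1.3 118.9]
```

>>> move_arm:
  targets:
    - [[-16,0,30],[0,0,0],1]
    - [[-16,0,65],[0,0,0],1]
    - [[-16,0,100],[0,0,0],1]
    - [[-16,0,119],[0,0,0],1]
    - [[-16,0,119],[0,0,0],1]

```text
clock: 22.58
tcp_pos: [0.4569, 0.0918, 0.1882]
orientation: [-0.002, 0.18, 0.984, -0.0]
wrist_force: [-0.9, 0.4, 0.0]
finger_gap: -0.0002
grip_force: 0.0
```

```bash
python3 st.py; python3 - <<'E'
from h import *
a=[]
for c in('side','top'):
    p=snap(c); u=proj(p,[.465,.125,.23])[0].astype(int)-[40,45]
    a.append(cv2.resize(p['pixels'][u[1]:u[1]+80,u[0]:u[0]+80,::-1],None,fx=5,fy=5,interpolation=cv2.INTER_CUBIC))
cv2.imwrite('pics/m.png',np.hstack(a))
E
```

```text
t 22.575 p [0.4569 0.0918 0.1882] F [-0.9  0.4  0. ] M [ 0.05  -0.04   0.035] gap -0.0002 grip 0.0 cw 200.69 j6 0.387 tau6 -0.0
```

View pics/m.png

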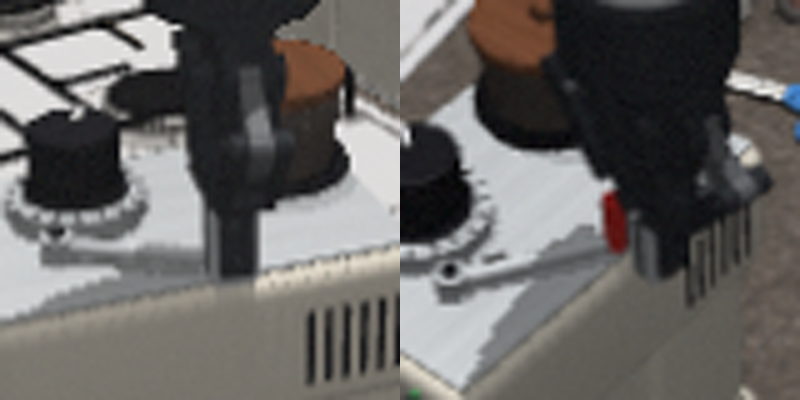

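The shut fingers stand on the outer side of the post: red at (615,222) in the top view, with the finger at (655,250). I push inward and watch the force.

>>> move_arm:
  targets:
    - [[0,4,-3],[0,0,0],1]
    - [[0,9,-3],[0,0,0],1]
    - [[0,14,-3],[0,0,0],1]
    - [[0,19,-3],[0,0,0],1]
    - [[-1,24,-3],[0,0,0],1]

```text
clock: 23.3
tcp_pos: [0.4677, 0.112, 0.1932]
orientation: [0.001, 0.18, 0.984, -0.002]
wrist_force: [0.4, -7.4, 0.6]
finger_gap: 0.0003
grip_force: 3.7
```

```bash
python3 st.py
```

```text
t 23.3 p [0.4677 0.112  0.1932] F [ 0.4 -7.4  0.6] M [-1.615 -0.099 -0.088] gap 0.0003 grip 3.7484584003686905 cw 200.8 j6 0.434 tau6 -0.138
```

>>> move_arm:
  targets:
    - [[-1,4,0],[0,0,0],1]
    - [[-2,8,0],[0,0,0],1]
    - [[-3,12,0],[0,0,0],1]
    - [[-3,15,0],[0,0,0],1]

```text
clock: 23.8
tcp_pos: [0.4766, 0.1247, 0.1933]
orientation: [0.001, 0.181, 0.984, -0.002]
wrist_force: [1.7, -7.3, 2.7]
finger_gap: -0.0002
grip_force: 3.3
```

```bash
python3 st.py
```

```text
t 23.8 p [0.4766 0.1247 0.1933] F [ 1.7 -7.3  2.7] M [-1.447 -0.294 -0.072] gap -0.0002 grip 3.268148750066757 cw 200.83 j6 0.459 tau6 -0.109
```

>>> move_arm:
  targets:
    - [[-1,3,0],[0,0,0],1]
    - [[-1,6,0],[0,0,0],1]
    - [[-1,8,0],[0,0,0],1]

```text
clock: 24.18
tcp_pos: [0.4803, 0.1321, 0.1934]
orientation: [0.001, 0.181, 0.984, -0.002]
wrist_force: [0.9, -7.5, 2.3]
finger_gap: -0.0001
grip_force: 3.0
```

>>> move_arm:
  targets:
    - [[0,2,0],[0,0,0],1]
    - [[0,4,0],[0,0,0],1]

```text
clock: 24.42
tcp_pos: [0.4818, 0.1358, 0.1934]
orientation: [0.001, 0.181, 0.984, -0.002]
wrist_force: [1.9, -6.2, 1.5]
finger_gap: 0.0003
grip_force: 2.9
```

>>> move_arm:
  targets:
    - [[0,2,0],[0,0,0],1]
    - [[0,4,0],[0,0,0],1]

```text
clock: 24.68
tcp_pos: [0.4832, 0.1396, 0.1934]
orientation: [0.001, 0.181, 0.984, -0.001]
wrist_force: [1.5, -6.8, 2.3]
finger_gap: 0.0001
grip_force: 2.8
```

```bash
python3 st.py
```

```text
t 24.675 p [0.4832 0.1396 0.1934] F [ 1.5 -6.8  2.3] M [-1.271 -0.279 -0.093] gap 0.0001 grip 2.840460017323494 cw 200.82 j6 0.487 tau6 -0.092
```

>>> move_arm:
  targets:
    - [[0,2,0],[0,0,0],1]
    - [[0,4,0],[0,0,0],1]

```text
clock: 24.92
tcp_pos: [0.4846, 0.1433, 0.1934]
orientation: [0.001, 0.181, 0.984, -0.001]
wrist_force: [1.3, -5.6, 1.7]
finger_gap: -0.0001
grip_force: 2.8
```

>>> move_arm:
  targets:
    - [[0,2,0],[0,0,0],1]
    - [[0,3,0],[0,0,0],1]

```text
clock: 25.18
tcp_pos: [0.4854, 0.1456, 0.1934]
orientation: [0.001, 0.181, 0.984, -0.002]
wrist_force: [0.9, -8.9, 2.5]
finger_gap: -0.0004
grip_force: 4.2
```

>>> move_arm:
  targets:
    - [[0,1,0],[0,0,0],1]
    - [[0,2,0],[0,0,0],1]

```text
clock: 25.42
tcp_pos: [0.4858, 0.1467, 0.1933]
orientation: [0.001, 0.181, 0.983, -0.003]
wrist_force: [0.4, -11.1, 2.8]
finger_gap: -0.0001
grip_force: 5.5
```

>>> move_arm:
  targets:
    - [[0,1,0],[0,0,0],1]
    - [[0,2,0],[0,0,0],1]

```text
clock: 25.68
tcp_pos: [0.4862, 0.1477, 0.1933]
orientation: [0.001, 0.181, 0.983, -0.004]
wrist_force: [-0.7, -13.3, 4.3]
finger_gap: -0.0003
grip_force: 7.0
```

>>> move_arm:
  targets:
    - [[0,1,0],[0,0,0],1]
    - [[0,2,0],[0,0,0],1]

```text
clock: 25.92
tcp_pos: [0.4865, 0.1487, 0.1933]
orientation: [0.001, 0.182, 0.983, -0.005]
wrist_force: [-2.0, -16.0, 4.2]
finger_gap: -0.0004
grip_force: 8.6
```

>>> move_arm:
  targets:
    - [[0,1,0],[0,0,0],1]
    - [[0,2,0],[0,0,0],1]

```text
clock: 26.18
tcp_pos: [0.4868, 0.1496, 0.1932]
orientation: [0.0, 0.182, 0.983, -0.006]
wrist_force: [-3.9, -19.8, 5.1]
finger_gap: -0.0
grip_force: 10.3
```

```bash
python3 st.py; python3 - <<'E'
from h import *
a=[]
for c in('side','top'):
    p=snap(c); u=proj(p,[.465,.175,.23])[0].astype(int)-[40,50]
    a.append(cv2.resize(p['pixels'][u[1]:u[1]+80,u[0]:u[0]+80,::-1],None,fx=5,fy=5,interpolation=cv2.INTER_CUBIC))
    for t in('lever_post','clamp_lever'): print(t,[(np.round(d['centre'],4),round(d['confidence'],2)) for d in env.landmark_of(t,p)[:2]])
cv2.imwrite('pics/n.png',np.hstack(a))
E
```

```text
t 26.175 p [0.4868 0.1496 0.1932] F [ -3.9 -19.8   5.1] M [-4.026  0.577 -0.125] gap -0.0 grip 10.321665108203888 cw 200.95 j6 0.514 tau6 -0.104
lever_post [(array([0.4935, 0.1618, 0.2405]), 0.66)]
clamp_lever []
lever_post [(array([0.4956, 0.1685, 0.2398]), 0.72)]
clamp_lever [(array([0.4231, 0.1788, 0.2095]), 0.49)]
```

View pics/n.png

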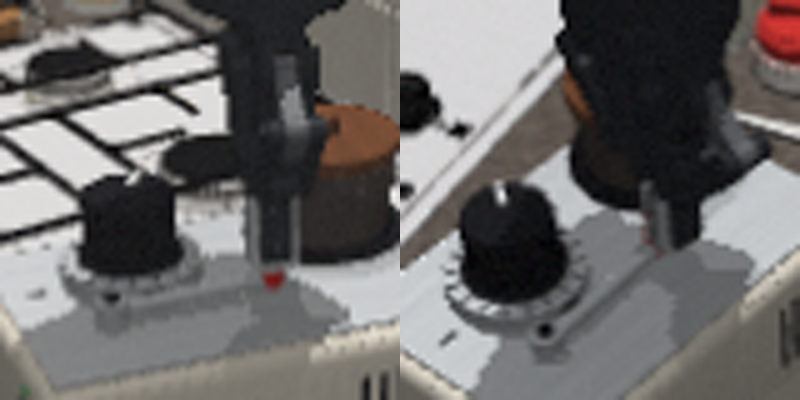

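The lever lies against the dial's skirt, with the post at about (272,282) in the side view. The pointer is unchanged, and the 20 N at the post is above full clamping force, so it is hard home. I back off and raise.

>>> move_arm:
  targets:
    - [[0,-6,0],[0,0,0],1]
    - [[0,-15,0],[0,0,0],1]
    - [[0,-35,0],[0,0,0],1]
    - [[0,-40,-50],[0,0,0],1]
    - [[0,-40,-110],[0,0,0],1]

```text
clock: 27.1
tcp_pos: [0.4714, 0.1166, 0.3028]
orientation: [-0.002, 0.18, 0.984, -0.0]
wrist_force: [1.9, 0.2, -0.1]
finger_gap: 0.0001
grip_force: 0.0
```

>>> move_arm:
  targets:
    - [[50,-10,-30],[0,0,0],1]
    - [[100,-20,-30],[0,0,0],1]
    - [[100,-20,-30],[0,0,0],1]
    - [[100,-20,-30],[0,0,0],1]

```text
clock: 27.6
tcp_pos: [0.3728, 0.1341, 0.333]
orientation: [0.0, 0.18, 0.984, 0.0]
wrist_force: [0.3, -0.4, -0.1]
finger_gap: -0.0
grip_force: 0.0
```

```bash
python3 st.py; python3 - <<'E'
from h import *
a=[]
for c in('side','top'):
    p=snap(c); u=proj(p,[.465,.185,.23])[0].astype(int)-[40,40]
    a.append(cv2.resize(p['pixels'][u[1]:u[1]+80,u[0]:u[0]+80,::-1],None,fx=5,fy=5,interpolation=cv2.INTER_CUBIC))
    for t in('lever_post','glass','coffee_jar','mug','teaspoon'): print(t,[(np.round(d['centre'],4),round(d['confidence'],2)) for d in env.landmark_of(t,p)[:1]])
cv2.imwrite('pics/o.png',np.hstack(a))
E
```

```text
t 27.6 p [0.3728 0.1341 0.333 ] F [ 0.3 -0.4 -0.1] M [-0.019 -0.025 -0.029] gap -0.0 grip 0.0 cw 200.75 j6 0.504 tau6 -0.004
lever_post [(array([0.4915, 0.1593, 0.2415]), 0.62)]
glass [(array([0.4331, 0.2025, 0.0208]), 0.88)]
coffee_jar [(array([ 4.886e-01, -4.680e-02,  3.000e-04]), 0.65)]
mug [(array([ 0.4367, -0.2004,  0.0007]), 0.7)]
teaspoon [(array([ 0.3578, -0.0526, -0.002 ]), 0.65)]
lever_post [(array([0.4939, 0.168 , 0.239 ]), 0.73)]
glass [(array([0.4399, 0.203 , 0.0136]), 0.85)]
coffee_jar [(array([ 0.4929, -0.0492, -0.0025]), 0.98)]
mug [(array([ 0.4361, -0.202 ,  0.0011]), 0.86)]
teaspoon [(array([ 0.3656, -0.0535, -0.0032]), 0.51)]
```

View pics/o.png

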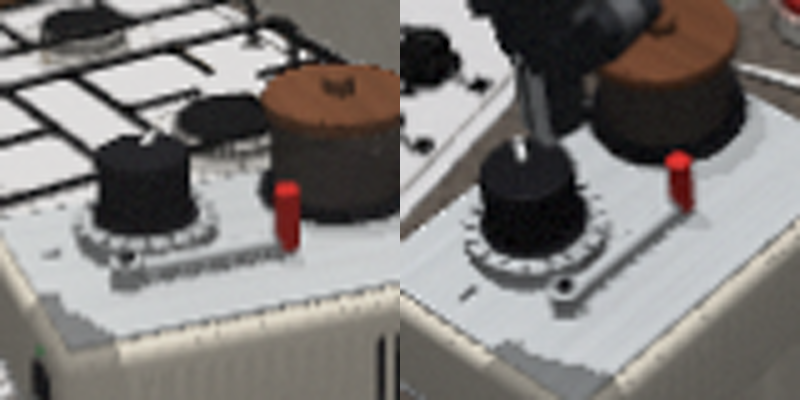

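The lever lies against the skirt with the post at (288,215) in the side view and (680,180) in the top view. The pointer still has its four-click direction, and nothing else has moved. I hand in.

```bash
python3 -c "
from workcell import env
print(env.hand_in())"
```

```text
the job is handed in; nothing more can be done
None
```

I handed the job in at about 28 s: the dial met the burr stop five clicks from the start (torque levelled off near 0.71 Nm), was turned back four clicks and clamped with the lever pushed to about 20 N; the glass, jar, mug and teaspoon look unmoved, and no verdict came back.

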